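# Pin the board holder's swing arm in its yoke

### The arm

A 7-joint arm with a two-finger parallel gripper is mounted at the origin on the work surface. World frame = base frame: x ahead of the robot, y to its left, z up, the work surface at z = 0. Lengths are in m, angles in rad, forces in N, time in s.
With the tool pointing down it reaches from about 0.35 to 0.9 m from the base axis. Payload 19.9 kg.
Tool frame: the origin (TCP) lies between the finger pads; the fingertips stand 25 mm ahead of it and the grasp point (between the pads) lies 6 mm ahead of it; z points along the fingers, y is the line along which they close (so a half turn about z gives the same grasp; the last joint's range is limited). The gripper opens to 85 mm and grips with 20 to 120 N. Pads are 22 mm wide; open, the fingers measure 114 mm over their backs; the gripper's body (76 mm by 85 mm) begins 54 mm behind the grasp point. The pads swing forward as they close: fully open they stand 13 mm farther back than shut.
Start: joints at [-1.2, 0.417, -0.01, 1.614, 0.005, 1.111, -0.053], TCP at [0.25, 0.573, 0.256] pointing down, gripper open.
Joint ranges: [-2.81, 2.81], [-0.39, 2.02], [-1.27, 1.25], [0.06, 2.57], [-1.19, 4.33], [0.19, 2], [-2.82, 2.82]. Speed limits (rad/s): [1.89, 1.89, 2.39, 2.39, 3.01, 3.01, 3.01].

### API

Orientations are given as a rotation vector (axis times angle).
In Python, from station import monitor, get_image, close_job gives the robot as it stands.
- The arm moves only by the tool step_arm, never from a script. Its argument "commands" is a list of rows, each an object with "jaw": the closure, from 0 (fully open) to 1 (shut); "offset": the shift along the world's x, y, z in cm, a list of three; "yaw": the turn about the world's z in rad. In form: [{"jaw": jaw, "offset": [dx, dy, dz], "yaw": yaw}, ...]. A call has 1 to 5 rows; each row is the pose to reach, as a shift and turn from the pose commanded when the call began; what a row does not reach only later rows make up. A row lasts 1/12 s, in which the tool goes at most 41.7 mm and 7.16 degrees, less where a joint would pass 70% of its speed; a pose out of reach is approached as far as the arm can. A call with a gripper value outside its range is refused whole. The fingers move at their own pace and stop on an object; "squeeze" is the grip in N (left out, the last holds). Time passes only in rows, so rows that repeat a pose let the fingers close. It gives the time, the measured TCP pose, the force, the opening and the grip force at its end, in the units of the state.
- monitor.read_state(): the state, without advancing time (a new reading comes with each control period).
- get_image(name): name is "scene" or "top" or "wrist"; returns a dict with "pixels" (420x560x3 uint8, red, green, blue), "depth" (420x560 float32, m along the optical axis (not along the pixel's ray), 0 where there is no reading), "intrinsics" (3x3 intrinsics, pixels), "origin" and "attitude" of the camera in the world; the wrist camera has in their place "tool_from_camera" (4x4, takes a point from camera to tool coordinates, whose origin is the TCP and whose axes are the flange's). Camera axes: x right, y up, looking along -z (the intrinsics and any distortion apply to the point x, -y, -z); pixel columns grow to the right and rows downward; lengths in m; the calibration is good to about 2 mm. A picture is of the moment at which its call begins: read the wrist's pose just before it.
- close_job(): hands the job in; it is judged then, once.
The state is a dict: "time": time; "joints": joint angles; "dq": joint speeds; "tau": joint torques, N m; "ee_pos": TCP position; "ee_rot": TCP orientation; "ft_force": force on the tool from outside, world axes, zero at the start; "torque": the same for the moment, N m; "finger_gap": opening from 0.0 (shut) to 1.0 (fully open); "grasp_force": force on a finger pad.
Only numpy, scipy, OpenCV 4.12 (cv2) and the standard library are available. Lean on these libraries where they do the work, as an engineer would, in place of code of your own. Each camera call takes 0.05 s, during which the arm holds its last target. There are 200 camera calls.

### The job

Take the red-handled latch pin from its wooden block and pin the circuit-board holder's swing arm: pass the pin down through the slot in the yoke's upper ear, the brass eye trapped between the ears and the round hole in the lower ear, until its collar sits fully home on the upper ear, then let go. Find and draw the eye into line by feel and gently: never load the holder with more than 20 N, through the pin or with the gripper. Leave the solder spool, drinks can, multimeter and screwdriver where they are.

Things in the scene. Friction and masses are not known exactly. Their poses are not given: they have to be found in the camera images.
- pin: Loose steel latch pin, about 60 g, standing upright in the block. Origin at the centre of its nose (lowest point), z up along the pin. Shank 10 mm in diameter, 36 mm long to the collar; the last 3 mm of the nose taper to a flat 8.4 mm in diameter. Collar 19 mm in diameter, its underside 36 mm and its top 39 mm above the origin.
- handle (a point): Grip point of the pin, on its axis 60 mm above the nose: a round red handle 16 mm in diameter that runs from 39 to 73 mm above the nose. Grip it from above at any yaw.
- block: Fixed wooden block 50 x 50 x 42 mm, origin at the centre of its underside. The pin stands in its 12 mm through hole (vertical, in the middle), collar resting on the block's top, nose 6 mm above the bench.
- holder: Circuit-board holder fixed to the bench: blue base, aluminium yoke of two level ears, swing arm with a green board. Origin on the bench right below the lower ear's hole, z up, x along the slot. Ears span x -28 to 28, y -16 to 30 mm, a spine joins them at y 30 to 42; nothing within 150 mm is higher than the upper ear. Board: y -220 to -320, up to z 58 mm. Pin home: nose at x 0, y 0, z 22 mm.
- lower_hole (a point): Mouth (top centre) of the lower ear's round hole, 11.2 mm in diameter with a 1 mm chamfer, at holder (0, 0, 38) mm. The lower ear is 8 mm thick, z 30 to 38; below it is free down to z 12. A pin set down beside the hole of the brass eye above stands on brass, its nose at z 48.
- slot (a point): Centre of the slot's mouth in the top of the upper ear (z 50 to 58 mm), at holder (0, 0, 58) mm. The slot is 12 mm wide in y and goes from x -19.5 to +19.5 mm: a pin in it can stand with its axis anywhere from x = -14.5 to +14.5 mm. The lower hole is under its middle. The collar rests across the slot's two long edges.
- pivot (a point): Fixed vertical pivot of the swing arm, at holder (0, -180, 44) mm. The arm ends in a brass eye plate, 64 (x) by 26 mm, z 40 to 48, trapped between the ears: 11.2 mm hole, 0.5 mm chamfer. The hole starts up to 12 mm to either side (x) of the lower hole, not measured, y 0 to -0.4 mm (arc). Dry friction, no spring: about 2.5 N sideways drags it, x -14 to +14.
- spool: Bystander: loose spool of solder, 54 mm diameter, 31 mm high, standing on end; origin at the centre of its underside.
- can: Bystander: loose red drinks can, 66 mm diameter, 122 mm high, standing; origin at the centre of its underside.
- meter: Bystander: loose yellow multimeter lying on its back, 150 x 80 x 42 mm (long side along its x); origin at the centre of its underside.
- driver: Bystander: loose screwdriver lying on the bench along its own x axis, about 200 mm long and under 35 mm high, red handle.
Mind the look-alikes: they are no part of the job. Leave any blue or white look-alike of the pin alone.

How it is judged:
By the outcome, as a careful person would: the job done as asked, in the order asked, and still so for the second after the job is handed in, with the robot touching nothing.
It also fails if it takes over 61 s, if anything falls off the work surface, if the arm or the gripper's body presses on something with over 40 N, if the wrist force passes 120 N, or if a joint passes its speed limit or range.

## Working session

There is one attempt and no reset: what is moved stays moved. The work goes in short steps, Python scripts to look and compute and a tool call to move; the robot and the scene stay as the last step left them, time stands still between calls to the robot, and variables do not carry over. Pictures are saved under pics/ and viewed, at most 10 in all, crops included, and the job is handed in when it is done.

Besides the shell and the picture viewer there is one more tool, called as name(argument=value, ...), one argument or row to a line, values as JSON. step_arm: Moves the arm, as the interface text tells. Its arguments: {"type":"object","properties":{"commands":{"type":"array","items":{"type":"object","properties":{"jaw":{"type":"number"},"offset":{"type":"array","items":{"type":"number"}},"yaw":{"type":"number"}}}},"squeeze":{"type":"number"}},"required":["commands"]}

```bash
mkdir -p pics; cat > h.py <<'E'
import numpy as np,cv2
from scipy.spatial.transform import Rotation as R
from station import monitor,get_image,close_job
def att(a):
    a=np.array(a,float)
    return a if a.shape==(3,3) else R.from_rotvec(a).as_matrix()
def cam(n):
    s=monitor.read_state(); im=get_image(n)
    if n=='wrist':
        T=np.eye(4);T[:3,:3]=R.from_rotvec(s['ee_rot']).as_matrix();T[:3,3]=s['ee_pos'];T=T@np.array(im['tool_from_camera'])
    else:
        T=np.eye(4);T[:3,:3]=att(im['attitude']);T[:3,3]=im['origin']
    return im,T
def ray(im,T,u,v):
    K=np.array(im['intrinsics']);d=np.linalg.inv(K)@[u,v,1];return T[:3,3],T[:3,:3]@(d*[1,-1,-1])
def plane(im,T,u,v,z):
    o,d=ray(im,T,u,v);return o+d*(z-o[2])/d[2]
def pts(im,T):
    K=np.array(im['intrinsics']);D=im['depth'];v,u=np.indices(D.shape)
    P=np.stack([(u-K[0,2])/K[0,0]*D,-(v-K[1,2])/K[1,1]*D,-D],-1)
    return P@T[:3,:3].T+T[:3,3]
def save(im,f,c=None,s=1):
    p=im['pixels'][...,::-1]
    if c: p=p[c[1]:c[3],c[0]:c[2]]
    cv2.imwrite('pics/'+f,cv2.resize(p,None,fx=s,fy=s,interpolation=cv2.INTER_CUBIC))
E
python3 - <<'E'
from h import *
print(monitor.read_state())
for n in('scene','top'):
    im,T=cam(n);save(im,n+'1.png');print(n,T,im['intrinsics'],[k for k in im])
E
```

```text
{'time': 0.0, 'joints': array([-1.20050311,  0.41798546, -0.01035723,  1.61418259,  0.00471292,
        1.1106719 , -0.05300284]), 'dq': array([-0.00193502, -0.00021244,  0.00023816,  0.0006248 ,  0.00093203,
       -0.00041639, -0.00071603]), 'tau': array([-1.55918013e-03, -8.64438987e+01,  6.77801929e-01, -4.34896052e+01,
        1.90091942e-02,  7.48551713e-03, -2.35371726e-05]), 'ee_pos': array([0.25001369, 0.57247211, 0.25564929]), 'ee_rot': array([-6.42154264e-01, -3.07508834e+00,  1.90241530e-03]), 'ft_force': array([-0.32403052,  0.0600311 , -0.40820546]), 'torque': array([-0.01113956, -0.00974377, -0.0730295 ]), 'grasp_force': 0.0, 'finger_gap': 1.000787324974018}
scene [[-0.68253043 -0.50094488  0.53217144  1.13208775]
 [ 0.73064771 -0.48511852  0.480431    0.60969885]
 [ 0.01749678  0.71673862  0.69712238  0.8395267 ]
 [ 0.          0.          0.          1.        ]] [[529.16691375   0.         281.18276195]
 [  0.         529.16691375 211.13326401]
 [  0.           0.           1.        ]] ['pixels', 'depth', 'intrinsics', 'origin', 'attitude']
top [[ 0.00580933  0.97419277 -0.22564285  0.26009288]
 [-0.99997568  0.00653016  0.0024483   0.0608247 ]
 [ 0.0038586   0.22562314  0.97420702  1.36195946]
 [ 0.          0.          0.          1.        ]] [[532.4394273    0.         272.48956933]
 [  0.         532.4394273  213.93410127]
 [  0.           0.           1.        ]] ['pixels', 'depth', 'intrinsics', 'origin', 'attitude']
```

View pics/scene1.png

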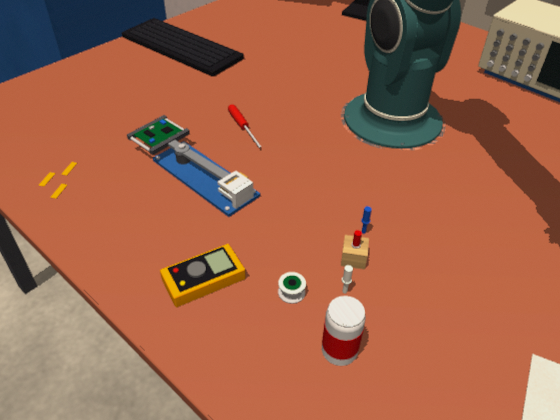

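View pics/top1.png

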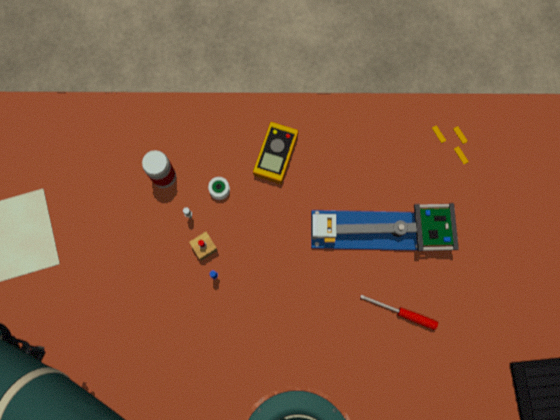

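Candidates: red pin in the block, top (202,244) / scene (357,238), against the white look-alike at top (187,212), the blue look-alike at top (214,275), the red screwdriver handle at top (418,318) and the red can at top (157,167). I choose the red one in the wooden block and check it in a crop. The holder's yoke is at top (325,227) and its pivot at (401,228).

```bash
python3 - <<'E'
from h import *
im,T=cam('top')
hsv=cv2.cvtColor(im['pixels'],cv2.COLOR_RGB2HSV)
p=im['pixels'].astype(int)
m=((p[...,0]>130)&(p[...,1]<35)&(p[...,2]<35)).astype(np.uint8)
n,l,s,c=cv2.connectedComponentsWithStats(m)
for i in range(1,n):
    if s[i,4]>8: print(s[i],c[i])
print('pin',plane(im,T,202,244,.075))
print('white',plane(im,T,187,212,.07),'blue',plane(im,T,214,275,.07))
print('yoke',plane(im,T,325,227,.058),'pivot',plane(im,T,401,228,.06))
print('spool',plane(im,T,219,188,.031),'can',plane(im,T,156,160,.122),'meter',plane(im,T,276,152,.042),'drv',plane(im,T,400,311,.02))
a,A=im,T
b,_=cam('scene')
x=np.hstack([cv2.resize(im['pixels'][190:300,150:260],(330,330),interpolation=2),cv2.resize(b['pixels'][200:300,310:420],(363,330),interpolation=2)])
cv2.imwrite('pics/crop.png',x[...,::-1])
E
```

```text
[286 134   4   4  12] [287.5 135.5]
[199 241   5   5  17] [200.76470588 242.58823529]
[399 308  39  21 304] [418.54934211 317.81907895]
pin [0.48147597 0.22969337 0.075     ]
white [0.56285077 0.27057902 0.07      ] blue [0.40636369 0.19854502 0.07      ]
yoke [ 0.5294549  -0.07395458  0.058     ] pivot [ 0.52774646 -0.26355829  0.06      ]
spool [0.63649209 0.19663912 0.031     ] can [0.68077681 0.34339445 0.122     ] meter [0.73213605 0.04929288 0.042     ] drv [ 0.3254896  -0.26079156  0.02      ]
```

View pics/crop.png

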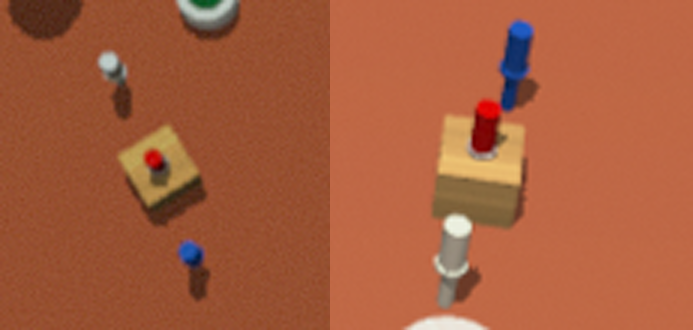

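The crop confirms it: a red handle with a steel collar stands in the wooden block, with the white and blue look-alikes about 85 mm away on either side. I'll close the fingers across that line.

step_arm(
  commands=[
    {"jaw":0,"offset":[11,-17,0],"yaw":0.5},
    {"jaw":0,"offset":[11,-17,0],"yaw":0.5},
    {"jaw":0,"offset":[11,-17,0],"yaw":0.5},
    {"jaw":0,"offset":[11,-17,0],"yaw":0.5},
    {"jaw":0,"offset":[11,-17,0],"yaw":0.5},
  ],
  squeeze=40,
)

```text
time: 0.62
ee_pos: [0.3594, 0.4031, 0.2562]
ee_rot: [0.151, -3.138, -0.0]
ft_force: [1.1, 0.3, 0.8]
finger_gap: 0.998
grasp_force: 0.0
```

step_arm(
  commands=[
    {"jaw":0,"offset":[12.3,-17.2,-2],"yaw":0.35},
    {"jaw":0,"offset":[12.3,-17.2,-2],"yaw":0.35},
    {"jaw":0,"offset":[12.3,-17.2,-2],"yaw":0.35},
    {"jaw":0,"offset":[12.3,-17.2,-2],"yaw":0.35},
    {"jaw":0,"offset":[12.3,-17.2,-2],"yaw":0.35},
  ],
)

```text
time: 1.03
ee_pos: [0.4706, 0.2479, 0.2382]
ee_rot: [-0.687, 3.065, 0.0]
ft_force: [1.2, 0.9, -0.6]
finger_gap: 1.002
grasp_force: 0.0
```

step_arm(
  commands=[
    {"jaw":0.3,"offset":[0,0,0],"yaw":0},
    {"jaw":0.3,"offset":[0,0,0],"yaw":0},
    {"jaw":0.3,"offset":[0,0,0],"yaw":0},
  ],
)

```text
time: 1.28
ee_pos: [0.4698, 0.2498, 0.2382]
ee_rot: [0.682, -3.066, -0.0]
ft_force: [0.0, 1.0, 0.2]
finger_gap: 0.7
grasp_force: 0.0
```

```bash
cat > red.py <<'E'
from h import *
s=monitor.read_state();print(s['ee_pos'],s['ee_rot'],s['finger_gap'])
im,T=cam('wrist');save(im,'w1.png')
p=im['pixels'].astype(int)
m=((p[...,0]>90)&(p[...,1]<45)&(p[...,2]<45)).astype(np.uint8)
n,l,st,c=cv2.connectedComponentsWithStats(m)
P=pts(im,T)
for i in range(1,n):
    if st[i,4]>60:
        q=P[(l==i)&(im['depth']>0)];t=q[q[:,2]>q[:,2].max()-.004]
        print(st[i],c[i],'zmax',q[:,2].max(),'topmean',t.mean(0),(t.max(0)+t.min(0))/2,len(t))
E
python3 red.py
```

```text
[0.46975721 0.24976352 0.23816215] [ 6.82478773e-01 -3.06634399e+00 -2.21316227e-04] 0.6995127356744744
```

View pics/w1.png

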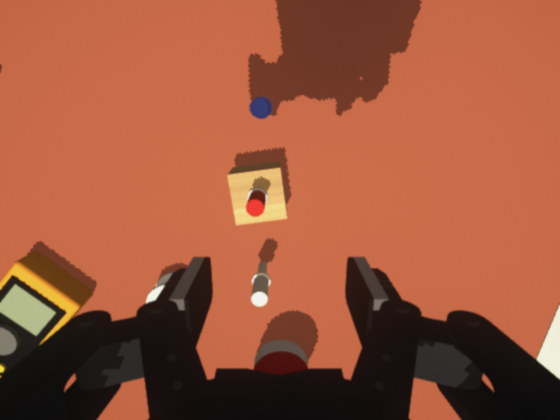

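The pin's red top is at (256,208) in its block; the blue one is at (260,107) and the white one at (260,298).

```bash
python3 - <<'E'
from h import *
im,T=cam('wrist')
p=im['pixels'].astype(int)
m=((p[...,0]>170)&(p[...,1]<60)&(p[...,2]<60)).astype(np.uint8)
n,l,st,c=cv2.connectedComponentsWithStats(m)
for i in range(1,n):
    if st[i,4]>60: print(st[i],c[i],plane(im,T,*c[i],.079))
P=pts(im,T)
print(P[208,256],P[215,280],T[:3,3])
hsv=cv2.cvtColor(im['pixels'],cv2.COLOR_RGB2HSV)
t=(abs(P[...,2]-.042)<.004); t[:120]=0;t[240:]=0;t[:,:200]=0;t[:,310:]=0
q=P[t];r=cv2.minAreaRect((q[:,:2]*1000).astype(np.float32));print('block',r,np.median(q[:,2]))
E
```

```text
[0.48705529 0.23867959 0.07821693] [0.49423808 0.26474072 0.04250374] [0.40465223 0.22067043 0.35587759]
block ((487.2833557128906, 236.74191284179688), (50.459144592285156, 50.193458557128906), 32.53321075439453) 0.04200760316489208
```

step_arm(
  commands=[
    {"jaw":0.3,"offset":[1.75,-1.2,0],"yaw":0},
    {"jaw":0.3,"offset":[1.75,-1.2,-4],"yaw":0},
    {"jaw":0.3,"offset":[1.75,-1.2,-8],"yaw":0},
    {"jaw":0.3,"offset":[1.75,-1.2,-11],"yaw":0},
    {"jaw":0.3,"offset":[1.75,-1.2,-11],"yaw":0},
  ],
)

```text
time: 1.8
ee_pos: [0.4843, 0.2373, 0.1233]
ee_rot: [0.684, -3.059, 0.003]
ft_force: [-1.3, -0.4, -1.6]
finger_gap: 0.701
grasp_force: 0.0
```

step_arm(
  commands=[
    {"jaw":0.3,"offset":[0,0,-2.5],"yaw":0},
    {"jaw":0.3,"offset":[0,0,-5.0],"yaw":0},
    {"jaw":0.3,"offset":[0,0,-5.0],"yaw":0},
    {"jaw":0.3,"offset":[0,0,-5.0],"yaw":0},
  ],
)

```text
time: 2.13
ee_pos: [0.4873, 0.2382, 0.0793]
ee_rot: [0.684, -3.066, 0.0]
ft_force: [0.3, 0.5, 0.8]
finger_gap: 0.695
grasp_force: 0.0
```

step_arm(
  commands=[
    {"jaw":0.3,"offset":[0,0,-0.2],"yaw":0},
    {"jaw":0.6,"offset":[0,0,-0.2],"yaw":0},
    {"jaw":0.9,"offset":[0,0,-0.2],"yaw":0},
    {"jaw":1,"offset":[0,0,-0.2],"yaw":0},
    {"jaw":1,"offset":[0,0,-0.2],"yaw":0},
  ],
)

```text
time: 2.55
ee_pos: [0.4878, 0.2376, 0.077]
ee_rot: [-0.683, 3.065, 0.0]
ft_force: [-0.9, -0.2, 9.6]
finger_gap: 0.168
grasp_force: 38.8
```

step_arm(
  commands=[
    {"jaw":1,"offset":[0,0,0],"yaw":0},
    {"jaw":1,"offset":[0,0,0],"yaw":0},
    {"jaw":1,"offset":[0,0,0],"yaw":0},
  ],
)

```text
time: 2.8
ee_pos: [0.4879, 0.2377, 0.077]
ee_rot: [-0.682, 3.066, 0.0]
ft_force: [-1.0, -0.7, 9.5]
finger_gap: 0.171
grasp_force: 38.8
```

step_arm(
  commands=[
    {"jaw":1,"offset":[0,0,0],"yaw":0},
    {"jaw":1,"offset":[0,0,2],"yaw":0},
    {"jaw":1,"offset":[0,0,5],"yaw":0},
    {"jaw":1,"offset":[0,0,9],"yaw":0},
    {"jaw":1,"offset":[0,0,12],"yaw":0},
  ],
  squeeze=70,
)

```text
time: 3.22
ee_pos: [0.4876, 0.2375, 0.1989]
ee_rot: [-0.682, 3.066, 0.0]
ft_force: [0.9, 0.8, 0.4]
finger_gap: 0.162
grasp_force: 69.0
```

step_arm(
  commands=[
    {"jaw":1,"offset":[0.5,-14,1],"yaw":-0.5},
    {"jaw":1,"offset":[0.5,-14,1],"yaw":-0.5},
    {"jaw":1,"offset":[0.5,-14,1],"yaw":-0.5},
    {"jaw":1,"offset":[0.5,-14,1],"yaw":-0.5},
    {"jaw":1,"offset":[0.5,-14,1],"yaw":-0.5},
  ],
)

```text
time: 3.63
ee_pos: [0.4927, 0.0932, 0.207]
ee_rot: [0.119, 3.138, -0.001]
ft_force: [-0.0, -0.2, -0.3]
finger_gap: 0.159
grasp_force: 69.1
```

```bash
python3 - <<'E'
from h import *
s=monitor.read_state();print(s['ee_pos'],s['ee_rot'],s['finger_gap'],s['grasp_force'],s['ft_force'])
im,T=cam('wrist');save(im,'w2.png');print(T)
E
```

```text
[0.49269937 0.09320075 0.20700812] [ 1.19391950e-01  3.13837989e+00 -1.07308315e-03] 0.1594941158976196 69.1058349609375 [-0.02391796 -0.17689482 -0.33183951]
[[ 7.51710322e-02 -9.56195147e-01 -2.82913692e-01  4.21135010e-01]
 [ 9.97170573e-01  7.19667472e-02  2.17171772e-02  9.97929789e-02]
 [-4.05481273e-04 -2.83745711e-01  9.58899477e-01  3.24596495e-01]
 [ 0.00000000e+00  0.00000000e+00  0.00000000e+00  1.00000000e+00]]
```

View pics/w2.png

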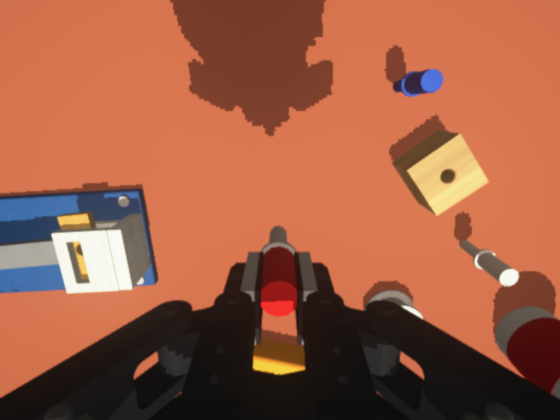

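The held pin is at (278,270) in the jaws. The yoke is at (100,260), with the slot at about (80,255) and the brass plate sticking out at (75,220), toward world -x. I'll move closer.

step_arm(
  commands=[
    {"jaw":1,"offset":[0.5,-12,-1.5],"yaw":-0.3},
    {"jaw":1,"offset":[0.5,-12,-1.5],"yaw":-0.3},
    {"jaw":1,"offset":[0.5,-12,-1.5],"yaw":-0.3},
    {"jaw":1,"offset":[0.5,-12,-1.5],"yaw":-0.3},
    {"jaw":1,"offset":[0.5,-12,-1.5],"yaw":-0.3},
  ],
)

```text
time: 4.1
ee_pos: [0.4974, -0.0235, 0.191]
ee_rot: [-0.566, -3.09, 0.001]
ft_force: [-0.9, 1.0, -0.6]
finger_gap: 0.161
grasp_force: 69.1
```

```bash
python3 - <<'E'
from h import *
s=monitor.read_state();print(s['ee_pos'],s['ee_rot'],s['finger_gap'],s['grasp_force'],s['ft_force'])
im,T=cam('wrist');save(im,'w3.png');print(T)
np.savez('w3.npz',T=T,K=im['intrinsics'],d=im['depth'],p=im['pixels'])
P=pts(im,T)
t=(abs(P[...,2]-.058)<.003)&(im['depth']>0)
n,l,st,c=cv2.connectedComponentsWithStats(t.astype(np.uint8))
for i in range(1,n):
    if st[i,4]>300:
        q=P[l==i];print(st[i],c[i],np.median(q[:,2]),cv2.minAreaRect((q[:,:2]*1000).astype(np.float32)))
E
```

```text
[ 0.49738343 -0.02345607  0.19103881] [-5.66116288e-01 -3.08967691e+00  6.30748139e-04] 0.1609357792862434 69.1308581829071 [-0.93902754  1.02910717 -0.64372209]
[[ 3.53798835e-01 -8.97298813e-01 -2.63972014e-01  4.30468454e-01]
 [ 9.35321415e-01  3.39270164e-01  1.00347423e-01  3.18307119e-03]
 [-4.83794808e-04 -2.82401480e-01  9.59296185e-01  3.08725800e-01]
 [ 0.00000000e+00  0.00000000e+00  0.00000000e+00  1.00000000e+00]]
[ 196  224   73   72 1910] [231.16387435 251.73717277] 0.0578563072723223 ((529.728759765625, -68.19526672363281), (58.560264587402344, 44.70811462402344), 89.25240325927734)
```

View pics/w3.png

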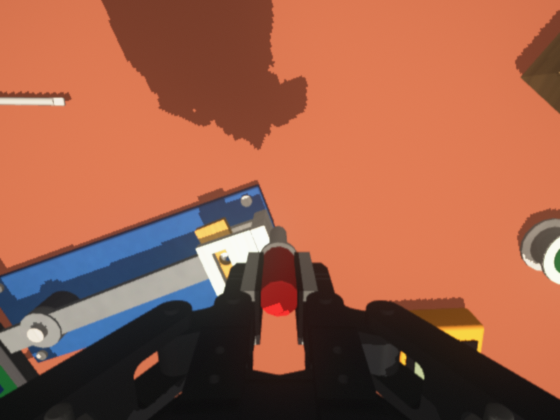

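The pin hides part of the yoke (the ear is at (225,255), the hole in the slot at about (225,258)). I'll step back a little for one clean measurement.

step_arm(
  commands=[
    {"jaw":1,"offset":[0.5,4,0],"yaw":0.2},
    {"jaw":1,"offset":[0.5,4,0],"yaw":0.4},
    {"jaw":1,"offset":[0.5,4,0],"yaw":0.45},
    {"jaw":1,"offset":[0.5,4,0],"yaw":0.45},
    {"jaw":1,"offset":[0.5,4,0],"yaw":0.45},
  ],
)

```text
time: 4.57
ee_pos: [0.5025, 0.0194, 0.1913]
ee_rot: [-0.151, 3.138, 0.001]
ft_force: [-0.1, 0.4, -0.1]
finger_gap: 0.16
grasp_force: 69.1
```

```bash
python3 - <<'E'
from h import *
s=monitor.read_state();print(s['ee_pos'],s['ee_rot'],s['dq'].max())
im,T=cam('wrist')
P=pts(im,T)
t=(abs(P[...,2]-.058)<.003)&(im['depth']>0);t[:,250:]=0
n,l,st,c=cv2.connectedComponentsWithStats(t.astype(np.uint8))
for i in range(1,n):
    if st[i,4]>300:
        q=P[l==i];print(st[i],c[i],np.median(q[:,2]),cv2.minAreaRect((q[:,:2]*1000).astype(np.float32)))
        x,y,w,h=st[i,:4]
        # slot: enclosed region in the ear mask
        sub=(l[y:y+h,x:x+w]!=i).astype(np.uint8)
        n2,l2,s2,c2=cv2.connectedComponentsWithStats(sub,connectivity=4)
        for j in range(1,n2):
            if s2[j,4]>40 and s2[j,0]>0 and s2[j,1]>0 and s2[j,0]+s2[j,2]<w and s2[j,1]+s2[j,3]<h:
                cn,_=cv2.findContours((l2==j).astype(np.uint8),0,1)
                pp=cn[0].reshape(-1,2)+[x,y]
                W=np.array([plane(im,T,u,v,.058)[:2]*1000 for u,v in pp],np.float32)
                print('slot',s2[j],cv2.minAreaRect(W))
        br=P[y-25:y+h+10,x-10:x+w+10]
x0,y0=max(x-20,0),y-25
save(im,'w4.png',(x0,y0,x+w+20,y+h+25),5);print(x0,y0)
np.savez('w4.npz',T=T,K=im['intrinsics'],d=im['depth'],p=im['pixels'])
E
```

```text
[0.50248381 0.0194016  0.19130557] [-1.51199522e-01  3.13786599e+00  7.62307524e-04] 0.029278389317607657
[ 124  196   78   75 4437] [163.93779581 233.16227181] 0.05784937215553093 ((535.919189453125, -68.29571533203125), (58.80319595336914, 56.94252395629883), 89.29680633544922)
slot [ 14  13  15  47 629] ((535.0736083984375, -81.02227020263672), (10.83359146118164, 38.105953216552734), 89.5907211303711)
104 171
```

View pics/w4.png

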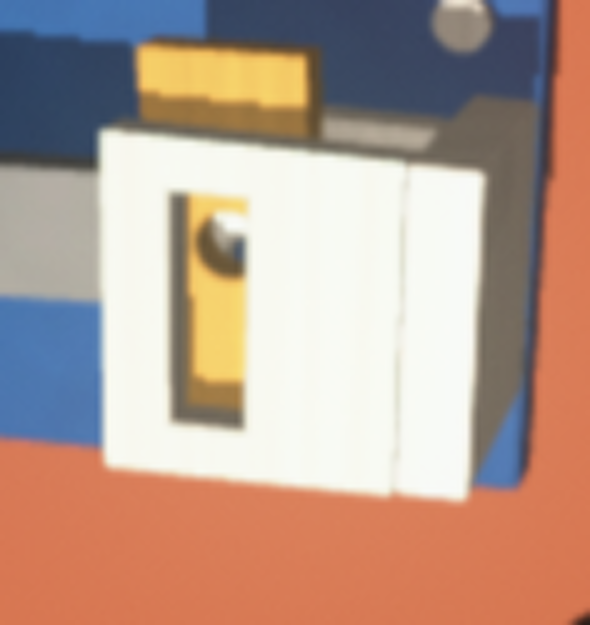

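The crop shows the slot at crop columns 170-247 and rows 193-428. The eye hole is partly visible, centred at about crop (232,243), i.e. image (150.4,219.6), toward world -x.

```bash
python3 - <<'E'
from h import *
z=np.load('w4.npz');im={'intrinsics':z['K'],'depth':z['d'],'pixels':z['p']};T=z['T']
print('eye',plane(im,T,150.4,219.6,.048))
# brass edges: plate top z .048 protruding, -x end rows
P=pts(im,T)
t=(abs(P[...,2]-.048)<.003)&(z['p'][...,2]<120)&(z['p'][...,0]>150);t[:170]=0;t[290:]=0;t[:,:110]=0;t[:,200:]=0
q=P[t];print(q.min(0),q.max(0),len(q))
# held pin: points by depth near pin, below jaws
w=(abs(P[...,0]-.5025)<.03)&(abs(P[...,1]-.0194)<.03)&(P[...,2]>.11)&(P[...,2]<.16)&(z['d']>0)
q=P[w];
for a in np.arange(.11,.17,.005):
    k=q[(q[:,2]>=a)&(q[:,2]<a+.005)]
    if len(k)>5: print(round(a,3),len(k),k.min(0)[:2],k.max(0)[:2],k.mean(0)[:2])
E
```

```text
eye [ 0.52767926 -0.08034912  0.048     ]
[ 0.49541978 -0.09494133  0.04518189] [ 0.55601114 -0.06882218  0.0507461 ] 811
0.12 21 [0.49633523 0.01536633] [0.50002597 0.02463003] [0.49739436 0.01972671]
0.125 50 [0.49611408 0.01507281] [0.50135413 0.02441173] [0.49745934 0.01944265]
0.13 57 [0.49621147 0.01509793] [0.50076452 0.02439249] [0.49756922 0.01978294]
0.135 52 [0.49607524 0.01517686] [0.50106828 0.02425176] [0.49752888 0.01939869]
0.14 41 [0.49608281 0.01569834] [0.49922139 0.02412013] [0.49700088 0.0197274 ]
0.155 222 [0.49170304 0.01115238] [0.49837253 0.02833408] [0.49407203 0.01959519]
```

step_arm(
  commands=[
    {"jaw":1,"offset":[2.64,-10.1,0],"yaw":0},
    {"jaw":1,"offset":[2.64,-10.1,0],"yaw":0},
    {"jaw":1,"offset":[2.64,-10.1,-2],"yaw":0},
    {"jaw":1,"offset":[2.64,-10.1,-5],"yaw":0},
    {"jaw":1,"offset":[2.64,-10.1,-5],"yaw":0},
  ],
)

```text
time: 5.03
ee_pos: [0.5269, -0.0837, 0.1372]
ee_rot: [0.133, -3.133, -0.0]
ft_force: [-1.3, 0.1, -2.2]
finger_gap: 0.162
grasp_force: 69.1
```

step_arm(
  commands=[
    {"jaw":1,"offset":[0,0,0],"yaw":0},
    {"jaw":1,"offset":[0,0,0],"yaw":0},
    {"jaw":1,"offset":[0,0,0],"yaw":0},
  ],
)

```text
time: 5.28
ee_pos: [0.5296, -0.0825, 0.1428]
ee_rot: [-0.14, 3.136, 0.0]
ft_force: [0.6, 0.2, -0.1]
finger_gap: 0.164
grasp_force: 69.1
```

```bash
python3 - <<'E'
from h import *
s=monitor.read_state();print(s['ee_pos'],s['ee_rot'],s['ft_force'])
im,T=cam('wrist');P=pts(im,T);D=im['depth'];e=s['ee_pos']
w=(abs(P[...,0]-e[0])<.03)&(abs(P[...,1]-e[1])<.012)&(P[...,2]>.061)&(D>0)
q=P[w]
for a in np.arange(.06,.105,.005):
    k=q[(q[:,2]>=a)&(q[:,2]<a+.005)]
    if len(k)>5: print(round(a,3),len(k),k.min(0),k.max(0)[:2],k.mean(0)[:2])
t=(abs(P[...,2]-.058)<.003)&(D>0)
q=P[t&(abs(P[...,0]-.535)<.05)&(abs(P[...,1]+.068)<.05)];print(cv2.minAreaRect((q[:,:2]*1000).astype(np.float32)),np.median(q[:,2]))
save(im,'w5.png',(180,120,400,285),3.5)
E
```

```text
[ 0.52963334 -0.08246409  0.14275388] [-1.39797903e-01  3.13649348e+00  1.21790945e-04] [ 0.5710502   0.23720152 -0.09349095]
0.07 8 [ 0.52405915 -0.08649338  0.07093923] [ 0.52729931 -0.07790855] [ 0.52510167 -0.08248783]
0.075 46 [ 0.52347231 -0.08645644  0.07505639] [ 0.52730277 -0.07728467] [ 0.52473728 -0.08231149]
0.08 56 [ 0.52329453 -0.08676489  0.08011847] [ 0.52841363 -0.07747027] [ 0.52475934 -0.08228627]
0.085 58 [ 0.52346904 -0.08673141  0.08504995] [ 0.52807196 -0.07756531] [ 0.52472206 -0.08220944]
0.09 49 [ 0.52360019 -0.08619377  0.09033133] [ 0.52683678 -0.07770093] [ 0.52445381 -0.08222314]
((535.3775024414062, -68.18698120117188), (58.10407638549805, 55.81941223144531), 89.0203628540039) 0.05798292940741648
```

View pics/w5.png

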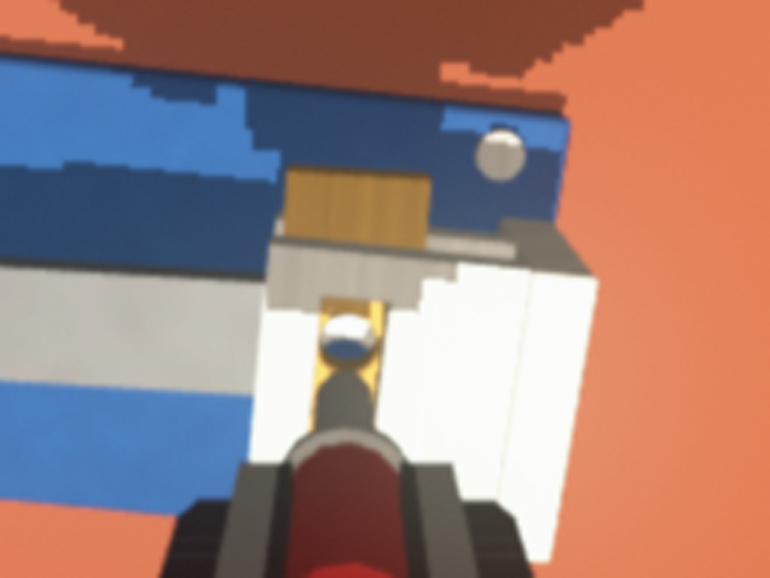

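The crop shows the nose tip at about crop (345,375), just +x of the eye hole at crop (347,340), i.e. image (279.1,217.1). The slot centreline is at about crop column 350.

```bash
python3 - <<'E'
from h import *
im,T=cam('wrist')
for r in(338,341): print(plane(im,T,180+347/3.5,120+r/3.5,.048))
p=im['pixels'].astype(int);P=pts(im,T)
# brass end
t=(abs(P[...,2]-.048)<.003)&(P[...,0]<.51)&(P[...,0]>.48)&(P[...,1]>-.1)&(P[...,1]<-.06);print(P[t].min(0),P[t].max(0))
for r in(310,330): print([plane(im,T,180+c/3.5,120+r/3.5,.058) for c in(319,385)])
s=monitor.read_state();print(s['ee_pos'])
E
```

```text
[ 0.52679221 -0.08137139  0.048     ]
[ 0.52737801 -0.08131831  0.048     ]
[ 0.49537016 -0.09518479  0.04511353] [ 0.50860878 -0.06036127  0.05095291]
[array([ 0.51882173, -0.08707142,  0.058     ]), array([ 0.51777864, -0.07548075,  0.058     ])]
[array([ 0.52250915, -0.08676206,  0.058     ]), array([ 0.52146091, -0.07511351,  0.058     ])]
[ 0.52947324 -0.08277337  0.14251337]
```

step_arm(
  commands=[
    {"jaw":1,"offset":[-0.13,0.11,0],"yaw":0},
    {"jaw":1,"offset":[-0.13,0.11,-0.5],"yaw":0},
    {"jaw":1,"offset":[-0.13,0.11,-0.9],"yaw":0},
    {"jaw":1,"offset":[-0.13,0.11,-1.1],"yaw":0},
    {"jaw":1,"offset":[-0.13,0.11,-1.1],"yaw":0},
  ],
)

```text
time: 5.8
ee_pos: [0.5272, -0.0823, 0.1295]
ee_rot: [0.138, -3.138, 0.0]
ft_force: [0.7, 0.1, -0.7]
finger_gap: 0.159
grasp_force: 69.1
```

step_arm(
  commands=[
    {"jaw":1,"offset":[0,0,-0.1],"yaw":0},
    {"jaw":1,"offset":[0,0,-0.2],"yaw":0},
    {"jaw":1,"offset":[0,0,-0.2],"yaw":0},
    {"jaw":1,"offset":[0,0,-0.2],"yaw":0},
  ],
)

```text
time: 6.13
ee_pos: [0.5276, -0.0824, 0.1282]
ee_rot: [-0.138, 3.139, -0.0]
ft_force: [-1.4, -0.5, -0.4]
finger_gap: 0.162
grasp_force: 69.1
```

step_arm(
  commands=[
    {"jaw":1,"offset":[0.05,0.07,0],"yaw":0},
    {"jaw":1,"offset":[0.05,0.07,0],"yaw":0},
  ],
)

```text
time: 6.3
ee_pos: [0.5282, -0.0815, 0.1283]
ee_rot: [-0.139, 3.138, -0.0]
ft_force: [-0.5, -0.2, -1.2]
finger_gap: 0.159
grasp_force: 69.1
```

step_arm(
  commands=[
    {"jaw":1,"offset":[0,0,-0.1],"yaw":0},
    {"jaw":1,"offset":[0,0,-0.2],"yaw":0},
    {"jaw":1,"offset":[0,0,-0.2],"yaw":0},
  ],
)

```text
time: 6.55
ee_pos: [0.528, -0.0816, 0.126]
ee_rot: [0.139, -3.138, 0.0]
ft_force: [-0.5, 0.7, -0.6]
finger_gap: 0.16
grasp_force: 69.1
```

step_arm(
  commands=[
    {"jaw":1,"offset":[0,0,-0.1],"yaw":0},
    {"jaw":1,"offset":[0,0,-0.2],"yaw":0},
    {"jaw":1,"offset":[0,0,-0.3],"yaw":0},
    {"jaw":1,"offset":[0,0,-0.4],"yaw":0},
    {"jaw":1,"offset":[0,0,-0.4],"yaw":0},
  ],
)

```text
time: 6.97
ee_pos: [0.528, -0.0816, 0.122]
ee_rot: [0.139, -3.138, 0.0]
ft_force: [0.4, 0.3, -1.2]
finger_gap: 0.166
grasp_force: 69.1
```

step_arm(
  commands=[
    {"jaw":1,"offset":[0,0,-0.1],"yaw":0},
    {"jaw":1,"offset":[0,0,-0.2],"yaw":0},
    {"jaw":1,"offset":[0,0,-0.2],"yaw":0},
  ],
)

```text
time: 7.22
ee_pos: [0.528, -0.0816, 0.1201]
ee_rot: [0.139, -3.138, 0.0]
ft_force: [-0.9, -0.5, -0.7]
finger_gap: 0.161
grasp_force: 69.1
```

Nose ≈ 49 mm. Next I probe into the eye in half-millimetre steps.

step_arm(
  commands=[
    {"jaw":1,"offset":[0,0,-0.05],"yaw":0},
    {"jaw":1,"offset":[0,0,-0.1],"yaw":0},
    {"jaw":1,"offset":[0,0,-0.1],"yaw":0},
  ],
)

```text
time: 7.47
ee_pos: [0.528, -0.0817, 0.1192]
ee_rot: [0.139, -3.139, 0.0]
ft_force: [-0.1, 0.5, -0.6]
finger_gap: 0.161
grasp_force: 69.1
```

step_arm(
  commands=[
    {"jaw":1,"offset":[0,0,-0.05],"yaw":0},
    {"jaw":1,"offset":[0,0,-0.05],"yaw":0},
  ],
)

```text
time: 7.63
ee_pos: [0.528, -0.0816, 0.1187]
ee_rot: [0.139, -3.139, 0.0]
ft_force: [0.1, 0.0, -1.2]
finger_gap: 0.165
grasp_force: 69.1
```

step_arm(
  commands=[
    {"jaw":1,"offset":[0,0,-0.04],"yaw":0},
    {"jaw":1,"offset":[0,0,-0.04],"yaw":0},
  ],
)

```text
time: 7.8
ee_pos: [0.5281, -0.0817, 0.1183]
ee_rot: [-0.138, 3.138, -0.0]
ft_force: [0.3, -1.3, -1.2]
finger_gap: 0.161
grasp_force: 69.1
```

step_arm(
  commands=[
    {"jaw":1,"offset":[0,0,-0.05],"yaw":0},
    {"jaw":1,"offset":[0,0,-0.05],"yaw":0},
  ],
)

```text
time: 7.97
ee_pos: [0.528, -0.0817, 0.1178]
ee_rot: [-0.138, 3.138, -0.0]
ft_force: [0.4, -0.7, -0.3]
finger_gap: 0.162
grasp_force: 69.1
```

step_arm(
  commands=[
    {"jaw":1,"offset":[0,0,-0.05],"yaw":0},
    {"jaw":1,"offset":[0,0,-0.05],"yaw":0},
  ],
)

```text
time: 8.13
ee_pos: [0.5281, -0.0817, 0.1173]
ee_rot: [-0.138, 3.138, -0.0]
ft_force: [0.1, 0.9, 0.5]
finger_gap: 0.162
grasp_force: 69.1
```

step_arm(
  commands=[
    {"jaw":1,"offset":[0,0,-0.05],"yaw":0},
    {"jaw":1,"offset":[0,0,-0.05],"yaw":0},
  ],
)

```text
time: 8.3
ee_pos: [0.528, -0.0817, 0.1168]
ee_rot: [0.138, -3.139, 0.0]
ft_force: [-0.5, 0.5, -1.0]
finger_gap: 0.166
grasp_force: 69.1
```

step_arm(
  commands=[
    {"jaw":1,"offset":[0,0,-0.05],"yaw":0},
    {"jaw":1,"offset":[0,0,-0.05],"yaw":0},
  ],
)

```text
time: 8.47
ee_pos: [0.5281, -0.0817, 0.1163]
ee_rot: [-0.138, 3.138, -0.0]
ft_force: [0.2, -0.3, -1.0]
finger_gap: 0.163
grasp_force: 69.1
```

Nose at 45.3 mm and no load, so it is in the eye. I'll go on to about 41 mm.

step_arm(
  commands=[
    {"jaw":1,"offset":[0,0,-0.05],"yaw":0},
    {"jaw":1,"offset":[0,0,-0.1],"yaw":0},
    {"jaw":1,"offset":[0,0,-0.15],"yaw":0},
    {"jaw":1,"offset":[0,0,-0.15],"yaw":0},
  ],
)

```text
time: 8.8
ee_pos: [0.5281, -0.0816, 0.1148]
ee_rot: [-0.139, 3.139, -0.0]
ft_force: [-0.1, 0.0, -1.4]
finger_gap: 0.16
grasp_force: 69.1
```

step_arm(
  commands=[
    {"jaw":1,"offset":[0,0,-0.05],"yaw":0},
    {"jaw":1,"offset":[0,0,-0.1],"yaw":0},
    {"jaw":1,"offset":[0,0,-0.15],"yaw":0},
    {"jaw":1,"offset":[0,0,-0.2],"yaw":0},
    {"jaw":1,"offset":[0,0,-0.2],"yaw":0},
  ],
)

```text
time: 9.22
ee_pos: [0.528, -0.0817, 0.1127]
ee_rot: [0.138, -3.139, 0.0]
ft_force: [0.5, -0.1, -1.2]
finger_gap: 0.163
grasp_force: 69.1
```

step_arm(
  commands=[
    {"jaw":1,"offset":[0.1,0,0],"yaw":0},
    {"jaw":1,"offset":[0.1,0,0],"yaw":0},
  ],
)

```text
time: 9.38
ee_pos: [0.5291, -0.0817, 0.1128]
ee_rot: [0.139, -3.138, 0.0]
ft_force: [-0.6, 0.6, -1.0]
finger_gap: 0.168
grasp_force: 69.1
```

step_arm(
  commands=[
    {"jaw":1,"offset":[0.1,0,0],"yaw":0},
    {"jaw":1,"offset":[0.2,0,0],"yaw":0},
    {"jaw":1,"offset":[0.2,0,0],"yaw":0},
  ],
)

```text
time: 9.63
ee_pos: [0.531, -0.0816, 0.1128]
ee_rot: [0.139, -3.138, -0.0]
ft_force: [-2.7, 1.1, 1.0]
finger_gap: 0.161
grasp_force: 69.1
```

step_arm(
  commands=[
    {"jaw":1,"offset":[0.1,0,0],"yaw":0},
    {"jaw":1,"offset":[0.2,0,0],"yaw":0},
    {"jaw":1,"offset":[0.2,0,0],"yaw":0},
  ],
)

```text
time: 9.88
ee_pos: [0.5331, -0.0817, 0.1128]
ee_rot: [0.139, -3.138, 0.0]
ft_force: [-1.3, 0.2, -0.6]
finger_gap: 0.161
grasp_force: 69.2
```

step_arm(
  commands=[
    {"jaw":1,"offset":[0.1,0,0],"yaw":0},
    {"jaw":1,"offset":[0.2,0,0],"yaw":0},
    {"jaw":1,"offset":[0.3,0,0],"yaw":0},
    {"jaw":1,"offset":[0.3,0,0],"yaw":0},
  ],
)

```text
time: 10.22
ee_pos: [0.5362, -0.0817, 0.1128]
ee_rot: [-0.138, 3.138, -0.0]
ft_force: [-1.7, 0.2, -0.3]
finger_gap: 0.163
grasp_force: 69.1
```

The eye follows with about 2 N of drag. Before going down I check the pin's position against the yoke.

```bash
python3 - <<'E'
from h import *
s=monitor.read_state();e=s['ee_pos'];print(e)
im,T=cam('wrist');P=pts(im,T);D=im['depth']
w=(abs(P[...,0]-e[0])<.02)&(abs(P[...,1]-e[1])<.009)&(P[...,2]>.061)&(D>0)
q=P[w]
for a in np.arange(.061,.09,.004):
    k=q[(q[:,2]>=a)&(q[:,2]<a+.004)]
    if len(k)>5: print(round(a,3),len(k),k.min(0),k.max(0)[:2],k.mean(0)[:2])
t=(abs(P[...,2]-.058)<.002)&(D>0)&(abs(P[...,0]-.535)<.04)&(abs(P[...,1]+.068)<.04)
q=P[t];print(q.min(0),q.max(0))
# brass end -x
b=(abs(P[...,2]-.048)<.0015)&(P[...,0]<.512)&(P[...,0]>.48)&(P[...,1]>-.092)&(P[...,1]<-.07);print(P[b].min(0)if b.any() else None)
E
```

```text
[ 0.53622602 -0.08174016  0.11281088]
0.061 42 [ 0.52943543 -0.08548643  0.06109466] [ 0.53267206 -0.07761789] [ 0.53055653 -0.08159391]
0.065 6 [ 0.52945714 -0.08350643  0.06520804] [ 0.53039572 -0.07937814] [ 0.53003381 -0.08128774]
0.077 195 [ 0.52533203 -0.08997917  0.07723046] [ 0.53212308 -0.07284698] [ 0.52763002 -0.08135661]
0.081 124 [ 0.5255921  -0.08850591  0.08100379] [ 0.53145558 -0.07343254] [ 0.52816239 -0.08176713]
0.085 107 [ 0.52662541 -0.08781394  0.08508121] [ 0.53117824 -0.07452258] [ 0.52830853 -0.08129598]
0.089 149 [ 0.52497767 -0.0905313   0.08902279] [ 0.5321509  -0.07306409] [ 0.52832545 -0.0819575 ]
[ 0.50725259 -0.09732632  0.05600127] [ 0.56446184 -0.03887036  0.05999811]
[ 0.50136602 -0.09195629  0.04652013]
```

step_arm(
  commands=[
    {"jaw":1,"offset":[0.05,0.02,-0.1],"yaw":0},
    {"jaw":1,"offset":[0.05,0.02,-0.2],"yaw":0},
    {"jaw":1,"offset":[0.05,0.02,-0.3],"yaw":0},
    {"jaw":1,"offset":[0.05,0.02,-0.3],"yaw":0},
  ],
)

```text
time: 10.6
ee_pos: [0.5365, -0.0815, 0.1096]
ee_rot: [0.139, -3.138, 0.0]
ft_force: [-1.3, -0.9, -1.2]
finger_gap: 0.164
grasp_force: 69.1
```

step_arm(
  commands=[
    {"jaw":1,"offset":[0,0,-0.05],"yaw":0},
    {"jaw":1,"offset":[0,0,-0.05],"yaw":0},
  ],
)

```text
time: 10.77
ee_pos: [0.5366, -0.0815, 0.1093]
ee_rot: [-0.138, 3.138, -0.0]
ft_force: [-1.5, -0.5, -0.0]
finger_gap: 0.161
grasp_force: 69.1
```

step_arm(
  commands=[
    {"jaw":1,"offset":[0,0,-0.05],"yaw":0},
    {"jaw":1,"offset":[0,0,-0.05],"yaw":0},
  ],
)

```text
time: 10.93
ee_pos: [0.5366, -0.0815, 0.1088]
ee_rot: [-0.138, 3.138, -0.0]
ft_force: [-0.9, -0.7, 0.1]
finger_gap: 0.167
grasp_force: 69.2
```

step_arm(
  commands=[
    {"jaw":1,"offset":[0,0,-0.04],"yaw":0},
    {"jaw":1,"offset":[0,0,-0.04],"yaw":0},
  ],
)

```text
time: 11.1
ee_pos: [0.5366, -0.0815, 0.1084]
ee_rot: [-0.139, 3.138, -0.0]
ft_force: [-1.4, -0.9, -0.8]
finger_gap: 0.163
grasp_force: 69.2
```

step_arm(
  commands=[
    {"jaw":1,"offset":[0,0,-0.05],"yaw":0},
    {"jaw":1,"offset":[0,0,-0.05],"yaw":0},
  ],
)

```text
time: 11.27
ee_pos: [0.5365, -0.0815, 0.1079]
ee_rot: [-0.139, 3.139, -0.0]
ft_force: [-2.2, -1.5, 0.4]
finger_gap: 0.156
grasp_force: 69.2
```

step_arm(
  commands=[
    {"jaw":1,"offset":[0,0,-0.05],"yaw":0},
    {"jaw":1,"offset":[0,0,-0.05],"yaw":0},
  ],
)

```text
time: 11.43
ee_pos: [0.5365, -0.0815, 0.1073]
ee_rot: [0.138, -3.139, 0.0]
ft_force: [-2.1, -0.3, 0.0]
finger_gap: 0.161
grasp_force: 69.2
```

step_arm(
  commands=[
    {"jaw":1,"offset":[0,0,-0.05],"yaw":0},
    {"jaw":1,"offset":[0,0,-0.05],"yaw":0},
  ],
)

```text
time: 11.6
ee_pos: [0.5365, -0.0815, 0.1068]
ee_rot: [0.139, -3.138, 0.0]
ft_force: [-1.9, -1.2, -0.1]
finger_gap: 0.163
grasp_force: 69.2
```

step_arm(
  commands=[
    {"jaw":1,"offset":[0,0,-0.05],"yaw":0},
    {"jaw":1,"offset":[0,0,-0.05],"yaw":0},
  ],
)

```text
time: 11.77
ee_pos: [0.5365, -0.0815, 0.1064]
ee_rot: [-0.138, 3.139, -0.0]
ft_force: [-1.2, -2.4, 0.5]
finger_gap: 0.163
grasp_force: 69.2
```

step_arm(
  commands=[
    {"jaw":1,"offset":[0,0,-0.05],"yaw":0},
    {"jaw":1,"offset":[0,0,-0.05],"yaw":0},
  ],
)

```text
time: 11.93
ee_pos: [0.5365, -0.0815, 0.1059]
ee_rot: [-0.138, 3.139, -0.0]
ft_force: [-1.5, -0.6, 0.1]
finger_gap: 0.165
grasp_force: 69.2
```

Nose ≈ 35 mm, so it is in the lower hole at low load. I'll continue down.

step_arm(
  commands=[
    {"jaw":1,"offset":[0,0,-0.07],"yaw":0},
    {"jaw":1,"offset":[0,0,-0.14],"yaw":0},
    {"jaw":1,"offset":[0,0,-0.2],"yaw":0},
    {"jaw":1,"offset":[0,0,-0.2],"yaw":0},
  ],
)

```text
time: 12.27
ee_pos: [0.5365, -0.0815, 0.1038]
ee_rot: [0.138, -3.138, 0.0]
ft_force: [-0.6, -1.2, -0.4]
finger_gap: 0.161
grasp_force: 69.1
```

step_arm(
  commands=[
    {"jaw":1,"offset":[0,0,-0.07],"yaw":0},
    {"jaw":1,"offset":[0,0,-0.14],"yaw":0},
    {"jaw":1,"offset":[0,0,-0.2],"yaw":0},
    {"jaw":1,"offset":[0,0,-0.2],"yaw":0},
  ],
)

```text
time: 12.6
ee_pos: [0.5365, -0.0815, 0.1018]
ee_rot: [0.138, -3.138, 0.0]
ft_force: [-2.6, 0.0, -0.7]
finger_gap: 0.163
grasp_force: 69.1
```

step_arm(
  commands=[
    {"jaw":1,"offset":[0,0,-0.07],"yaw":0},
    {"jaw":1,"offset":[0,0,-0.14],"yaw":0},
    {"jaw":1,"offset":[0,0,-0.2],"yaw":0},
    {"jaw":1,"offset":[0,0,-0.2],"yaw":0},
  ],
)

```text
time: 12.93
ee_pos: [0.5365, -0.0815, 0.0998]
ee_rot: [0.138, -3.138, 0.0]
ft_force: [-1.2, -0.7, -0.2]
finger_gap: 0.157
grasp_force: 69.1
```

step_arm(
  commands=[
    {"jaw":1,"offset":[0,0,-0.07],"yaw":0},
    {"jaw":1,"offset":[0,0,-0.14],"yaw":0},
    {"jaw":1,"offset":[0,0,-0.2],"yaw":0},
    {"jaw":1,"offset":[0,0,-0.2],"yaw":0},
  ],
)

```text
time: 13.27
ee_pos: [0.5365, -0.0815, 0.0978]
ee_rot: [0.138, -3.138, 0.0]
ft_force: [-1.2, -0.8, -0.4]
finger_gap: 0.162
grasp_force: 69.1
```

step_arm(
  commands=[
    {"jaw":1,"offset":[0,0,-0.07],"yaw":0},
    {"jaw":1,"offset":[0,0,-0.14],"yaw":0},
    {"jaw":1,"offset":[0,0,-0.2],"yaw":0},
    {"jaw":1,"offset":[0,0,-0.2],"yaw":0},
  ],
)

```text
time: 13.6
ee_pos: [0.5365, -0.0815, 0.0958]
ee_rot: [0.138, -3.138, 0.0]
ft_force: [-1.5, -0.4, -0.4]
finger_gap: 0.162
grasp_force: 69.1
```

step_arm(
  commands=[
    {"jaw":1,"offset":[0,0,-0.05],"yaw":0},
    {"jaw":1,"offset":[0,0,-0.1],"yaw":0},
    {"jaw":1,"offset":[0,0,-0.15],"yaw":0},
    {"jaw":1,"offset":[0,0,-0.15],"yaw":0},
  ],
)

```text
time: 13.93
ee_pos: [0.5365, -0.0815, 0.0943]
ee_rot: [0.139, -3.139, 0.0]
ft_force: [-1.6, -1.4, -0.5]
finger_gap: 0.161
grasp_force: 69.2
```

step_arm(
  commands=[
    {"jaw":1,"offset":[0,0,-0.03],"yaw":0},
    {"jaw":1,"offset":[0,0,-0.05],"yaw":0},
    {"jaw":1,"offset":[0,0,-0.05],"yaw":0},
  ],
)

```text
time: 14.18
ee_pos: [0.5366, -0.0815, 0.0939]
ee_rot: [-0.138, 3.138, -0.0]
ft_force: [-1.7, -1.6, 0.9]
finger_gap: 0.16
grasp_force: 69.2
```

step_arm(
  commands=[
    {"jaw":1,"offset":[0,0,-0.03],"yaw":0},
    {"jaw":1,"offset":[0,0,-0.03],"yaw":0},
  ],
)

```text
time: 14.35
ee_pos: [0.5366, -0.0815, 0.0936]
ee_rot: [-0.139, 3.138, -0.0]
ft_force: [-2.2, -2.0, 0.1]
finger_gap: 0.164
grasp_force: 69.2
```

step_arm(
  commands=[
    {"jaw":1,"offset":[0,0,-0.03],"yaw":0},
    {"jaw":1,"offset":[0,0,-0.03],"yaw":0},
  ],
)

```text
time: 14.52
ee_pos: [0.5366, -0.0815, 0.0933]
ee_rot: [-0.138, 3.138, -0.0]
ft_force: [-2.3, -0.7, 0.5]
finger_gap: 0.157
grasp_force: 69.2
```

step_arm(
  commands=[
    {"jaw":1,"offset":[0,0,-0.02],"yaw":0},
    {"jaw":1,"offset":[0,0,-0.02],"yaw":0},
  ],
)

```text
time: 14.68
ee_pos: [0.5366, -0.0815, 0.0932]
ee_rot: [-0.138, 3.138, -0.0]
ft_force: [-3.1, -1.0, 3.5]
finger_gap: 0.161
grasp_force: 69.5
```

step_arm(
  commands=[
    {"jaw":1,"offset":[0,0,-0.02],"yaw":0},
    {"jaw":1,"offset":[0,0,-0.02],"yaw":0},
  ],
)

```text
time: 14.85
ee_pos: [0.5366, -0.0815, 0.0931]
ee_rot: [-0.139, 3.138, -0.0]
ft_force: [-4.1, -0.3, 6.3]
finger_gap: 0.162
grasp_force: 70.0
```

Contact: the collar is home, with about 6 N down. Release.

step_arm(
  commands=[
    {"jaw":0.6,"offset":[0,0,0],"yaw":0},
    {"jaw":0.4,"offset":[0,0,0],"yaw":0},
    {"jaw":0.4,"offset":[0,0,0],"yaw":0},
    {"jaw":0.4,"offset":[0,0,0],"yaw":0},
  ],
  squeeze=20,
)

```text
time: 15.18
ee_pos: [0.5367, -0.0814, 0.0929]
ee_rot: [-0.139, 3.138, -0.0]
ft_force: [-0.6, -0.1, 0.2]
finger_gap: 0.599
grasp_force: 0.0
```

step_arm(
  commands=[
    {"jaw":0.4,"offset":[0,0,2],"yaw":0},
    {"jaw":0.4,"offset":[0,0,5],"yaw":0},
    {"jaw":0.4,"offset":[0,0,8],"yaw":0},
    {"jaw":0.4,"offset":[0,0,10],"yaw":0},
    {"jaw":0.4,"offset":[0,0,10],"yaw":0},
  ],
)

```text
time: 15.6
ee_pos: [0.5383, -0.0817, 0.197]
ee_rot: [-0.138, 3.133, -0.001]
ft_force: [1.0, -0.4, 0.3]
finger_gap: 0.6
grasp_force: 0.0
```

step_arm(
  commands=[
    {"jaw":0.4,"offset":[-1,5,3],"yaw":0},
    {"jaw":0.4,"offset":[-1,5,3],"yaw":0},
    {"jaw":0.4,"offset":[-1,5,3],"yaw":0},
    {"jaw":0.4,"offset":[-1,5,3],"yaw":0},
  ],
)

```text
time: 15.93
ee_pos: [0.5267, -0.0306, 0.223]
ee_rot: [-0.141, 3.138, 0.0]
ft_force: [0.1, 0.1, -0.2]
finger_gap: 0.6
grasp_force: 0.0
```

```bash
python3 - <<'E'
from h import *
s=monitor.read_state();print(s['time'],s['ee_pos'],s['ft_force'],s['finger_gap'])
im,T=cam('wrist');P=pts(im,T);D=im['depth']
w=(abs(P[...,0]-.535)<.02)&(abs(P[...,1]+.081)<.012)&(P[...,2]>.0595)&(P[...,2]<.13)&(D>0)
q=P[w];print('handle top',q[:,2].max(),q[q[:,2]>q[:,2].max()-.002].mean(0))
k=q[(q[:,2]<.063)];print('collar',np.percentile(k[:,2],[1,50,95]),k.min(0),k.max(0))
v,u=np.where(w);c=(max(int(u.mean())-70,0),int(v.mean())-60,int(u.mean())+70,int(v.mean())+60);save(im,'w6.png',c,5)
E
```

```text
15.9333 [ 0.5266625  -0.03060128  0.22303056] [ 0.08260022  0.05729202 -0.21786127] 0.5997899427478098
handle top 0.09665120944576708 [ 0.53519942 -0.08037223  0.09527687]
collar [0.05957202 0.06102602 0.06221676] [ 0.52352639 -0.09212837  0.05954433] [ 0.54207321 -0.06941219  0.06268783]
```

View pics/w6.png

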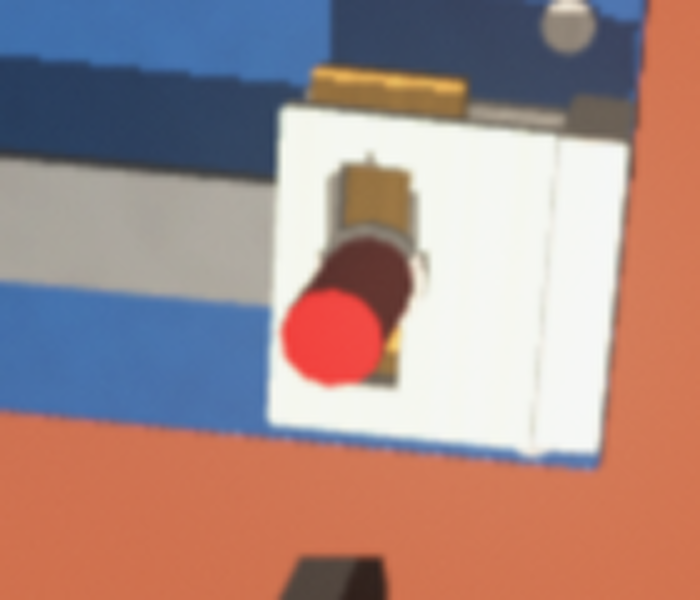

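The pin stands upright in the middle of the slot, with its red top at crop (333,337). The handle top is at z ≈ 95 mm and the collar top at about 61 mm, so it is fully home and the gripper is clear. I'm handing in the job.

```bash
python3 -c "
from h import *
print(close_job())"
```

```text
the job is handed in; nothing more can be done
None
```

The red latch pin is through the slot, the brass eye and the lower hole with its collar home on the upper ear. The gripper has let go, and the job was handed in after about 16 s; the highest force I read at the holder was about 8 N.

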